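Stack a solenoid housing and its end cap on the latch frame's spigot

TASK

Seat the black solenoid housing flange down on the latch frame's centring spigot, its two ears squarely over the frame's two drilled pads, and let go of it; then seat the stainless end cap flange down on the spigot on top of the housing. Both must be fully home, flat on their faces; lower them on rather than dropping them, and leave everything else on the bench where it is.

Things in the scene. Friction and masses are not known exactly. Their poses are not given: they have to be found in the camera images.
- frame: olive cast latch frame, fixed, z up, origin on the table under the spigot's axis; x -88..112 mm, y -62..62 mm, 22 mm thick, 32 mm high ribs along both long sides. Round the spigot a flat seat 94 mm across, 30 mm high; along x either side a pad of the same height, its dark hole at x = +50 / -50 mm. A red toggle clamp (fixed, up to 70 mm high) holds the +x end: x 92..213, |y| < 25 mm
- spigot_base (a point): centre of the foot of the frame's steel spigot, on the seat face, 30 mm above the table; axes as the frame's. The spigot is 46 mm in diameter and 10 mm high (its upper 5 mm taper to 38 mm)
- housing: black solenoid housing, loose, 0.45 kg, standing flange down; origin at the centre of its underside, z up, x along its two like ears. Flange 88 mm across, 12 mm thick, ears to x = +63 / -63 mm, 26 mm wide, hole marks at +50 / -50. Underside: round recess 49 mm across, 12 mm deep, fits the frame's spigot. 66 mm shoulder up to 18 mm, then plain round body 56 mm across from 18 to 60 mm (grip here)
- housing_top (a point): centre of the foot of the steel spigot on top of the housing, on the flat top face, 60 mm above the housing's underside; moves with it, same axes. The spigot is 36 mm across and 10 mm high, its upper 5 mm tapering to 28 mm
- cap: loose stainless end cap, about 0.28 kg, standing flange down; origin at the centre of its underside, z up. Round flange 68 mm across, 18 mm thick; in its underside a round recess 39 mm across, 12 mm deep, fits the housing's top spigot. Plain round boss 40 mm across from 18 to 60 mm height (grip here). Its yaw does not matter
- coupler_arm: bystander: flat steel link 164 mm long with a round eye at each end, 16 mm high; origin under its middle, x along it
- spacer_a: bystander: orange nylon spacer ring, 48 mm across, 30 mm high, origin under its centre
- spacer_b: bystander: a second such orange nylon spacer
- release_lever: bystander: flat stainless lever 167 mm long, 14 mm high, lying flat; origin on the table within its shank, x along it
- pulley: bystander: flat aluminium grooved pulley 90 mm across, 22 mm high, no boss; origin under its centre
- driver: bystander: screwdriver 190 mm long lying on the table, x along it

How it is judged:
By the outcome, as a careful person would: the job done as asked, in the order asked, and still so for the second after the job is handed in, with the robot touching nothing.
It also fails if it takes over 50 s, if anything falls off the work surface, if the arm or the gripper's body presses on something with over 40 N, if the wrist force passes 120 N, or if a joint passes its speed limit or range.

ROBOT

A 7-joint arm with a two-finger parallel gripper is mounted at the origin on the work surface. World frame = base frame: x ahead of the robot, y to its left, z up, the work surface at z = 0. Lengths are in m, angles in rad, forces in N, time in s.
With the tool pointing down it reaches from about 0.4 to 0.85 m from the base axis. Payload 10.4 kg.
Tool frame: the origin (TCP) lies midway between the tips of the shut fingers; the grasp point (between the pads) lies 19 mm behind it (r.grip_depth is the distance from the TCP to the grasp point, in m); z points along the fingers, y is the line along which they close (so a half turn about z gives the same grasp; the last joint's range is limited). The gripper opens to 87 mm and grips with 3 to 60 N. Pads are 19 mm wide; open, the fingers measure 117 mm over their backs; the gripper's body (75 mm by 190 mm) begins 51 mm behind the grasp point.
Start: joints at [-1.195, 0.332, -0.065, 1.46, 0.022, 1.35, -0.088], TCP at [0.243, 0.576, 0.223] pointing down, gripper open.
Joint ranges: [-2.6, 2.6], [-0.5, 2.12], [-1.47, 1.34], [0.16, 2.42], [-1.27, 4.41], [0.06, 2.06], [-2.6, 2.6]. Speed limits (rad/s): [2.22, 2.22, 2.79, 2.79, 3.14, 3.14, 3.14].

INTERFACE

Orientations are given as a unit quaternion [w, x, y, z].
In Python, from bench import sensors, cams, r, models gives the robot as it stands. The module is installed in compiled form; this text tells all that it offers.
- The arm moves only by the tool drive_tool, never from a script. Its argument "steps" is a list of rows, each a list of 7 numbers: the closure, from -1 (fully open) to 1 (shut), then the shift along the world's x, y, z in m, then the turn, a rotation vector about the world's x, y, z in rad. In form: [[fingers, dx, dy, dz, ax, ay, az], ...]. A call has 1 to 12 rows; each row shifts and turns the commanded pose from where the row before left it; what a row does not reach is not made up. A row lasts 1/10 s, in which the tool goes at most 50 mm and 8.59 degrees, less where a joint would pass 70% of its speed; a pose out of reach is approached as far as the arm can. A call is refused whole if a number of a shift passes 0.05 or a number of a turn 0.15, either way. A call with a gripper value outside its range is refused whole. The fingers move at their own pace and stop on an object; "squeeze" is the grip in N (left out, the last holds). Time passes only in rows, so rows that do not move let the fingers close. It gives the time, the measured TCP pose, the force and the opening at its end, in the units of the state.
- sensors.read_state(): the state, without advancing time (a new reading comes with each control period).
- cams.snapshot(name): name is "side" or "top" or "wrist"; returns the picture (480x640x3 uint8, blue, green, red); there is no depth.
- cams.calibration(name): a dict with "intrinsics" (3x3 intrinsics, pixels), "k1" (the pictures are not rectified: a ray, as slopes to the right and down, at radius r is drawn at 1 + k1 r^2 times it, then the intrinsics apply), "R" (3x3) and "t" (3): a world point X has camera coordinates R X + t; the wrist camera has in their place "T_tool_cam" (4x4, takes a point from camera to tool coordinates, whose origin is the TCP and whose axes are the flange's). Camera axes: x right, y down, z forward; pixel columns grow to the right and rows downward; lengths in m; the calibration is good to about 2 mm. A picture is of the moment at which its call begins: read the wrist's pose just before it. calibration takes no time and is no camera call.
- r.job_done(): hands the job in, once; it reports no verdict.
Trained networks look in the newest picture that a camera, given by its name, has taken for a name from the list of things; names that differ only in an ending like _2 or _b are one class to them, and where a whole thing is asked for, a point or a joint stands for the part that bears it (a point fixed in the world has none). Each returns a list of dicts, best first, with "p" (0 to 1); they miss things now and then, are a little off and sometimes report something else, mostly with a low value. They report only what shows in the picture. A call takes as long as a camera call.
- models.boxes_of(camera, label): "point" ([column, row] in pixels, amid what is visible of it).
- models.pinpoint(camera, label): "point" ([column, row] in pixels: a listed point, or the origin of a listed thing).
The state is a dict: "time_s": time; "qpos": joint angles; "qd": joint speeds; "joint_torque": joint torques, N m; "position": TCP position; "eef_rot": TCP orientation; "ft_force": force on the tool from outside, world axes, zero at the start; "moment": the same for the moment, N m; "opening": finger opening in m.
Only numpy, scipy, OpenCV 4.12 (cv2) and the standard library are available. Lean on these libraries where they do the work, as an engineer would, in place of code of your own. Each camera call takes 0.05 s, during which the arm holds its last target. There are 200 camera calls.

## Working session

There is one attempt and no reset: what is moved stays moved. The work goes in short steps, Python scripts to look and compute and a tool call to move; the robot and the scene stay as the last step left them, time stands still between calls to the robot, and variables do not carry over. Pictures are saved under pics/ and viewed, on a budget of 10 in all, crops included, one or two more only if the job needs it, and the job is handed in when it is done.

Besides the shell and the picture viewer there is one more tool, called after "Request:" in YAML: its name, and indented under it one key for each argument. drive_tool: Moves the arm, as the interface text tells. Its arguments: {"type":"object","properties":{"steps":{"type":"array","items":{"type":"array","items":{"type":"number"}}},"squeeze":{"type":"number"}},"required":["steps"]}

```bash
mkdir -p pics; cat > h.py <<'E'
import numpy as np, cv2
from bench import sensors, cams, r, models
from scipy.spatial.transform import Rotation as Ro
def pose():
    s=sensors.read_state(); q=np.array(s["eef_rot"]); return np.array(s["position"]),Ro.from_quat(q[[1,2,3,0]])
def cam(name,ps=None):
    c=cams.calibration(name); K=np.array(c["intrinsics"])
    if name=="wrist":
        p,Rt=ps; T=np.array(c["T_tool_cam"]); Rw=Rt.as_matrix()@T[:3,:3]; o=p+Rt.as_matrix()@T[:3,3]
    else:
        R=np.array(c["R"]); Rw=R.T; o=-R.T@np.array(c["t"])
    return K,c["k1"],Rw,o
def ray(px,z,name,ps=None):
    "pixel -> world point at height z"
    K,k,Rw,o=cam(name,ps)
    d=cv2.undistortPoints(np.array([[px]],float),K,np.array([k,0,0,0,0.]))[0,0]
    v=Rw@np.array([d[0],d[1],1]); return o+v*(z-o[2])/v[2]
def proj(X,name,ps=None):
    K,k,Rw,o=cam(name,ps); c=(np.atleast_2d(X)-o)@Rw
    return cv2.projectPoints(c,np.zeros(3),np.zeros(3),K,np.array([k,0,0,0,0.]))[0][:,0]
E
python3 - <<'E'
from h import *
for n in ["top","side"]:
    im=cams.snapshot(n); cv2.imwrite(f"pics/{n}0.png",im); 
    print(n,cam(n)[3].round(3))
    for l,z in [("spigot_base",.03),("housing",0),("housing_top",.06),("cap",0),("frame",0),("coupler_arm",0),("spacer_a",0),("release_lever",0),("pulley",0),("driver",0)]:
        print(l,[(np.round(d["point"]),round(d["p"],2),ray(d["point"],z,n)[:2].round(3)) for d in models.pinpoint(n,l)[:2]])
print(sensors.read_state())
E
```

```text
top [ 0.386 -0.008  1.06 ]
spigot_base [(array([311., 229.]), 0.9, array([0.574, 0.023])), (array([133., 251.]), 0.44, array([0.532, 0.438]))]
housing [(array([202., 255.]), 0.78, array([0.522, 0.283]))]
housing_top []
cap [(array([448., 248.]), 0.64, array([ 0.526, -0.298])), (array([393., 323.]), 0.47, array([ 0.355, -0.161]))]
frame [(array([313., 232.]), 0.87, array([0.57 , 0.019]))]
coupler_arm [(array([429., 162.]), 0.91, array([ 0.737, -0.266]))]
spacer_a [(array([393., 325.]), 0.79, array([ 0.35 , -0.162])), (array([216., 174.]), 0.62, array([0.72 , 0.254]))]
release_lever [(array([260., 334.]), 0.6, array([0.335, 0.147]))]
pulley [(array([132., 250.]), 0.71, array([0.538, 0.456])), (array([201., 257.]), 0.33, array([0.516, 0.287]))]
driver [(array([515., 268.]), 0.59, array([ 0.475, -0.451]))]
side [ 0.077 -0.587  0.912]
spigot_base [(array([331., 232.]), 0.61, array([0.57 , 0.028])), (array([455., 412.]), 0.22, array([ 0.469, -0.465]))]
housing [(array([256., 192.]), 0.93, array([0.52 , 0.287]))]
housing_top [(array([254., 173.]), 0.58, array([0.526, 0.292]))]
cap [(array([
[... 621 characters left out ...]
 0.146]))]
{'time_s': 1.1, 'qpos': array([-1.19461562,  0.33216619, -0.06473255,  1.46011005,  0.02158482,
        1.34988541, -0.08849018]), 'qd': array([ 0.00149118, -0.00237381,  0.00102591,  0.00153035,  0.00129034,
       -0.00050683,  0.00044602]), 'joint_torque': array([ 3.60939894e-04, -6.23025298e+01,  2.49429565e-02, -3.90136957e+01,
       -6.10477477e-02,  3.12432752e-02, -1.13011211e-05]), 'position': array([0.24265307, 0.57599678, 0.22259192]), 'eef_rot': array([-1.02701652e-05,  1.98051841e-01,  9.80191545e-01,  6.49042297e-05]), 'ft_force': array([ 0.51845653, -0.67027922,  0.40802283]), 'moment': array([-0.00574583,  0.00863365,  0.01301844]), 'opening': 0.08718794376427184}
```

View pics/top0.png

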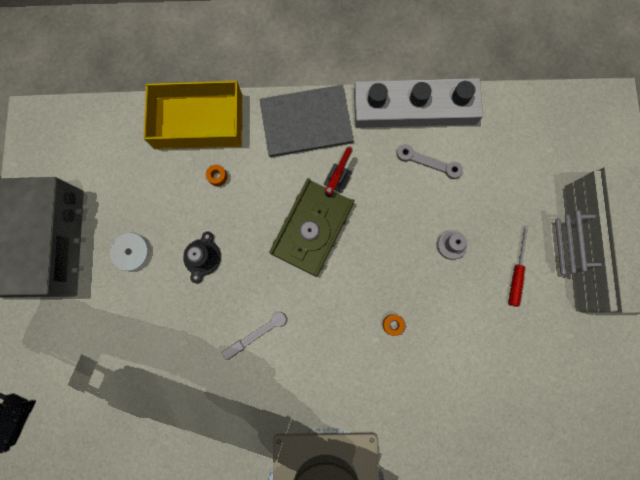

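View pics/side0.png

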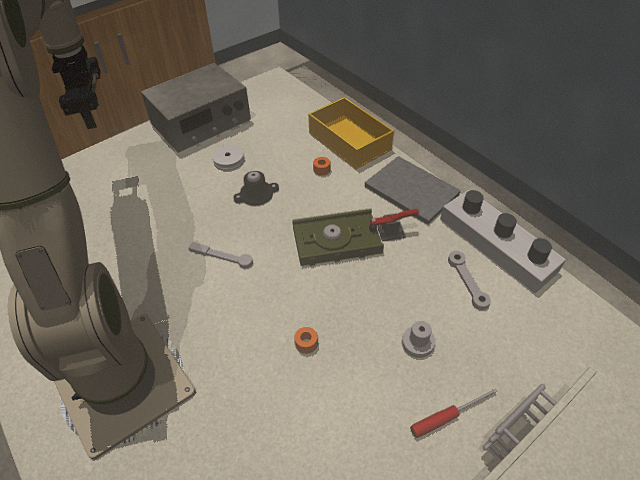

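Top view: the housing is at px (202,257) with ears at (208,238) and (196,277). The frame spigot is at (310,230) with its long axis towards the red clamp at (340,175). The cap is at (452,244). The side view agrees. The pulley and spacers are clear of the route. Moving over the housing next.

Request:
drive_tool:
  steps:
    - [-1, 0.03, -0.036, 0.005, 0, 0, 0]
    - [-1, 0.03, -0.036, 0.005, 0, 0, 0]
    - [-1, 0.03, -0.036, 0.005, 0, 0, 0]
    - [-1, 0.03, -0.036, 0.005, 0, 0, 0]
    - [-1, 0.03, -0.036, 0.005, 0, 0, 0]
    - [-1, 0.03, -0.036, 0, 0, 0, 0]
    - [-1, 0.03, -0.036, 0, 0, 0, 0]
    - [-1, 0.03, -0.036, 0, 0, 0, 0]
    - [-1, 0, 0, 0, 0, 0, 0]
    - [-1, 0, 0, 0, 0, 0, 0]
  squeeze: 25

```text
time_s: 2.1
position: [0.4833, 0.287, 0.2476]
eef_rot: [0.0, 0.199, 0.98, 0.0]
ft_force: [-0.8, 0.5, -0.3]
opening: 0.0871
```

```bash
cat > look.py <<'E'
from h import *
import sys
def look(fn,labels):
    ps=pose(); im=cams.snapshot("wrist"); cv2.imwrite(fn,im)
    print("tcp",ps[0].round(4),"rot",ps[1].as_rotvec().round(3),"yaw of tool y",np.degrees(np.arctan2(*ps[1].as_matrix()[[1,0],1])).round(2),"cam",cam("wrist",ps)[3].round(3))
    for l,z in labels:
        print(l,[(np.round(d["point"],1),round(d["p"],2),ray(d["point"],z,"wrist",ps)[:2].round(4)) for d in models.pinpoint("wrist",l)[:3]])
    return ps,im
E
python3 - <<'E'
from look import *
look("pics/w1.png",[("housing",0),("housing_top",.06),("spigot_base",.03)])
print(sensors.read_state()["time_s"])
E
```

```text
tcp [0.4833 0.287  0.2476] rot [0.626 3.078 0.   ] yaw of tool y 67.0 cam [0.41  0.317 0.41 ]
housing [(array([327.2, 222.4]), 0.75, array([0.5146, 0.2839])), (array([359.2, 376.2]), 0.22, array([0.7141, 0.2442]))]
housing_top [(array([327.1, 240.1]), 0.57, array([0.5153, 0.282 ]))]
spigot_base []
2.3
```

View pics/w1.png

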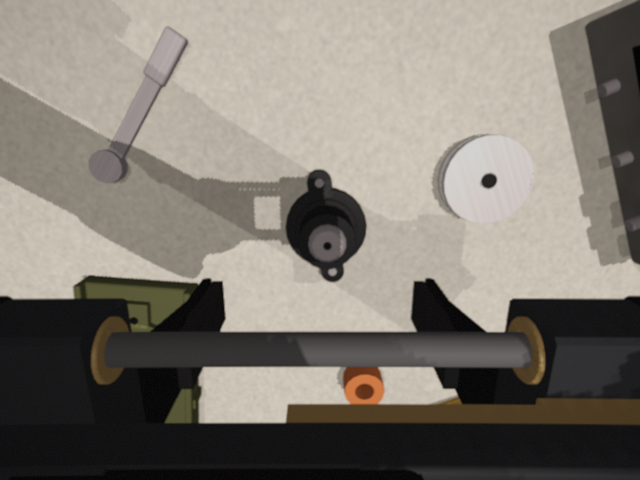

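Wrist view: the housing's ear holes are at about (319,183) and (332,271), with the top spigot's centre mark at (327,245). I'll refine these points in code.

```bash
python3 - <<'E'
from h import *
ps=pose(); 
a=ray([319,183],.012,"wrist",ps);b=ray([332,271],.012,"wrist",ps);c=ray([327,245],.07,"wrist",ps)
print(a,b,(a+b)/2,np.linalg.norm(a-b),np.degrees(np.arctan2(*(b-a)[[1,0]])),c)
im=cv2.imread("pics/w1.png")[150:300,260:400]; w=cv2.resize(im,None,fx=4,fy=4,interpolation=cv2.INTER_CUBIC)
t=cv2.imread("pics/top0.png"); u=cv2.resize(t[165:285,260:365],None,fx=5,fy=5,interpolation=cv2.INTER_CUBIC)
w=cv2.convertScaleAbs(w,alpha=2.2); w=cv2.resize(w,(385,412));u=cv2.resize(u,(361,412));cv2.imwrite("pics/c1.png",np.hstack([w,u]))
E
```

```text
[0.4674235 0.295574  0.012    ] [0.56367053 0.27105575 0.012     ] [0.51554702 0.28331487 0.012     ] 0.09932087082865464 -14.291721862182818 [0.51507184 0.28353974 0.07      ]
```

View pics/c1.png

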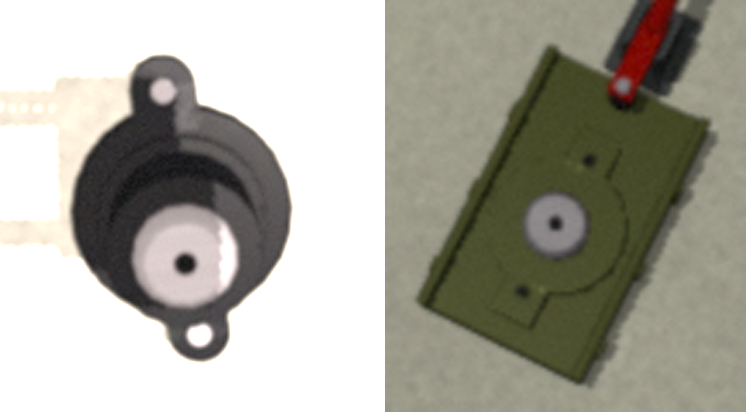

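Request:
drive_tool:
  steps:
    - [-1, 0.016, -0.002, -0.02, 0, 0, 0]
    - [-1, 0.016, -0.0015, -0.02, 0, 0, 0]
    - [-1, 0, 0, -0.035, 0, 0, 0]
    - [-1, 0, 0, -0.035, 0, 0, 0]
    - [-1, 0, 0, -0.035, 0, 0, 0]
    - [-1, 0, 0, -0.03, 0, 0, 0]
    - [-1, 0, 0, -0.025, 0, 0, 0]
    - [-1, 0, 0, -0.015, 0, 0, 0]
    - [-1, 0, 0, -0.0096, 0, 0, 0]
    - [-1, 0, 0, 0, 0, 0, 0]

```text
time_s: 3.3
position: [0.5141, 0.2847, 0.0223]
eef_rot: [-0.0, 0.198, 0.98, -0.0]
ft_force: [-0.7, -1.0, 0.2]
opening: 0.0868
```

Request:
drive_tool:
  steps:
    - [1, 0, 0, 0, 0, 0, 0]
    - [1, 0, 0, 0, 0, 0, 0]
    - [1, 0, 0, 0, 0, 0, 0]
    - [1, 0, 0, 0, 0, 0, 0]
    - [1, 0, 0, 0, 0, 0, 0]
    - [1, 0, 0, 0, 0, 0, 0]
    - [1, 0, 0, 0, 0, 0, 0]
    - [1, 0, 0, 0, 0, 0, 0]
  squeeze: 30

```text
time_s: 4.1
position: [0.5146, 0.2838, 0.0233]
eef_rot: [-0.0, 0.198, 0.98, -0.0]
ft_force: [-2.6, -2.3, 5.5]
opening: 0.0552
```

Request:
drive_tool:
  steps:
    - [1, 0, 0, 0.01, 0, 0, 0]
    - [1, 0, 0, 0.03, 0, 0, 0]
    - [1, 0, 0, 0.04, 0, 0, 0]
    - [1, 0, 0, 0.04, 0, 0, 0]
    - [1, 0, 0, 0.04, 0, 0, 0]
    - [1, 0, 0, 0.02, 0, 0, 0]
    - [1, 0, 0, 0, 0, 0, 0]

```text
time_s: 4.8
position: [0.5159, 0.2853, 0.2064]
eef_rot: [0.002, 0.198, 0.98, 0.002]
ft_force: [0.6, 0.0, -6.1]
opening: 0.0554
```

Request:
drive_tool:
  steps:
    - [1, 0.016, -0.03, 0, 0, 0, -0.022]
    - [1, 0.016, -0.03, 0, 0, 0, -0.022]
    - [1, 0.016, -0.03, 0, 0, 0, -0.022]
    - [1, 0.016, -0.03, 0, 0, 0, -0.022]
    - [1, 0.016, -0.03, 0, 0, 0, -0.022]
    - [1, 0.016, -0.03, 0, 0, 0, -0.022]
    - [1, 0.016, -0.03, 0, 0, 0, -0.022]
    - [1, 0.016, -0.03, 0, 0, 0, -0.022]
    - [1, 0.016, -0.03, 0, 0, 0, -0.022]
    - [1, 0.016, -0.03, 0, 0, 0, -0.022]
    - [1, 0, 0, 0, 0, 0, 0]
    - [1, 0, 0, 0, 0, 0, 0]

```text
time_s: 6.0
position: [0.6738, -0.0166, 0.2004]
eef_rot: [-0.002, 0.305, 0.952, -0.001]
ft_force: [-0.7, 0.5, -5.7]
opening: 0.0553
```

```bash
python3 - <<'E'
from look import *
ps,im=look("pics/w2.png",[("spigot_base",.03),("housing_top",.22)])
im=cv2.convertScaleAbs(im,alpha=1.5); cv2.imwrite("pics/w2b.png",im)
print(sensors.read_state()["time_s"],sensors.read_state()["opening"])
E
```

```text
tcp [ 0.6738 -0.0166  0.2004] rot [-9.580e-01 -2.988e+00  2.000e-03] yaw of tool y 54.43 cam [0.609 0.029 0.363]
spigot_base [(array([286. ,  83.8]), 0.92, array([0.5717, 0.0234]))]
housing_top []
6.15 0.055571722977770605
```

View pics/w2b.png

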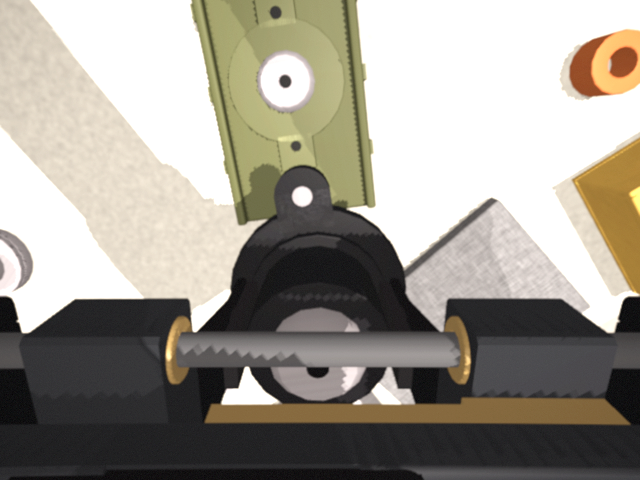

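Wrist view: frame holes at (276,12) and (296,146), spigot centre at (285,81). The held housing's near ear hole is at (302,196) and its top mark at (318,369).

```bash
python3 - <<'E'
from h import *
ps=pose(); yaw=lambda v:np.degrees(np.arctan2(v[1],v[0]))
im=cv2.imread("pics/w2.png")
def cen(x,y,r,dark):
    g=cv2.GaussianBlur(cv2.cvtColor(im,6),(3,3),0)[y-r:y+r+1,x-r:x+r+1].astype(float); w=np.clip((np.median(g)-g) if dark else g-np.median(g),0,None); w[w<.4*w.max()]=0
    Y,X=np.mgrid[-r:r+1,-r:r+1]; return [x+(w*X).sum()/w.sum(),y+(w*Y).sum()/w.sum()]
h1,h2,s,e,t=cen(276,12,9,1),cen(296,146,9,1),cen(285,81,9,1),cen(302,196,13,0),cen(318,369,9,1)
print(h1,h2,s,e,t)
a=ray(h1,.03,"wrist",ps);b=ray(h2,.03,"wrist",ps);c=ray(s,.04,"wrist",ps)
print("frame",a,b,(a+b)/2,np.linalg.norm(a-b),yaw(b-a),"spig",c)
base=ps[0][2]-.023
E_=ray(e,base+.012,"wrist",ps);T=ray(t,base+.07,"wrist",ps)
print("housing",E_,T,np.linalg.norm((T-E_)[:2]),yaw(T-E_),"yaw tcp-based",yaw(ps[0]-E_),ps[0])
E
```

```text
[np.float64(275.0705302515296), np.float64(11.934568320870156)] [np.float64(295.463556267521), np.float64(145.6465758910693)] [np.float64(284.74076364198487), np.float64(80.88483536868141)] [np.float64(301.84548276810625), np.float64(196.03187016151216)] [np.float64(317.6088092571855), np.float64(371.488241881299)]
frame [0.52611701 0.04961204 0.03      ] [0.61558062 0.00315368 0.03      ] [0.57084882 0.02638286 0.03      ] 0.10080732589649848 -27.442808365179 spig [0.57078383 0.02640696 0.04      ]
housing [0.63224445 0.00563454 0.19078075] [ 0.67818593 -0.01809285  0.24878075] 0.05170695260407992 -27.314991350650207 yaw tcp-based -25.180732257978214 [ 0.67405865 -0.01402456  0.20178075]
```

Request:
drive_tool:
  steps:
    - [1, -0.0265, 0.011, 0, 0, 0, 0]
    - [1, -0.0265, 0.011, 0, 0, 0, 0]
    - [1, -0.0265, 0.011, 0, 0, 0, 0]
    - [1, -0.0265, 0.011, 0, 0, 0, 0]
    - [1, 0, 0, -0.04, 0, 0, 0]
    - [1, 0, 0, -0.04, 0, 0, 0]
    - [1, 0, 0, -0.03, 0, 0, 0]
    - [1, 0, 0, -0.02, 0, 0, 0]
    - [1, 0, 0, 0, 0, 0, 0]
    - [1, 0, 0, 0, 0, 0, 0]

```text
time_s: 7.15
position: [0.5688, 0.0292, 0.0736]
eef_rot: [0.0, 0.304, 0.953, 0.0]
ft_force: [-0.7, -0.9, -4.4]
opening: 0.0552
```

```bash
python3 - <<'E'
from look import *
ps,im=look("pics/w3.png",[("housing_top",.11),("housing",.05)])
S=cams.snapshot("side"); 
im=cv2.convertScaleAbs(im,alpha=1.8); s=cv2.resize(S[130:290,250:430],(540,480),interpolation=cv2.INTER_CUBIC)
s=cv2.convertScaleAbs(s,alpha=1.5)
cv2.imwrite("pics/w3b.png",cv2.resize(np.hstack([im[:400],s[:400]]),(800,271))) 
cv2.imwrite("pics/w3c.png",im)
for i in range(5): print(pose()[0].round(4), end=' '); cams.snapshot("top")
print(sensors.read_state()["time_s"],sensors.read_state()["ft_force"])
E
```

```text
tcp [0.5688 0.0292 0.0736] rot [9.550e-01 2.993e+00 1.000e-03] yaw of tool y 54.61 cam [0.504 0.074 0.236]
housing_top []
housing [(array([319.2, 281.9]), 0.77, array([0.5709, 0.0275]))]
[0.5696 0.0288 0.0744] [0.5694 0.0287 0.0742] [0.5693 0.0286 0.074 ] [0.5691 0.0286 0.0737] [0.5689 0.0286 0.0735] 7.6 [ 1.46252252  0.32714721 -4.62077365]
```

View pics/w3c.png

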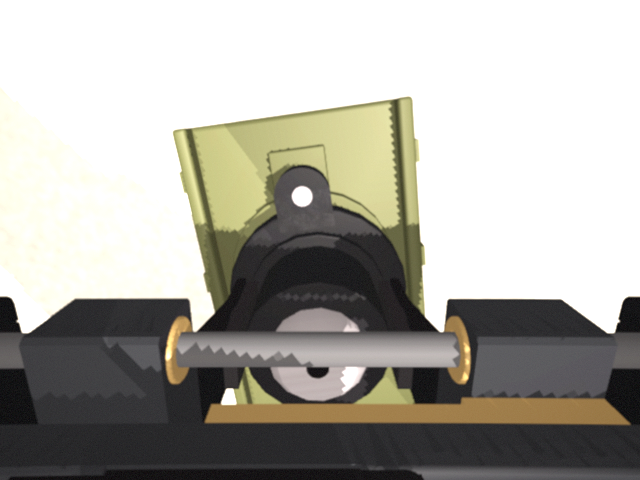

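The ear hole is at (302,196) and looks centred over the outlined pad (corners (269,153) and (324,146)). I'll check this numerically.

```bash
python3 - <<'E'
from h import *
ps=pose(); yaw=lambda v:np.degrees(np.arctan2(v[1],v[0]))
p0=(np.array([.5688,.0292,.0736]),ps[1])
b=.0736-.023
e=ray([301.8,196],b+.012,"wrist",p0);t=ray([317.6,371.5],b+.07,"wrist",p0)
d=(t-e)[:2]; print("ear",e,"top",t,yaw(d),"ctr from ear",e[:2]+.05*d/np.linalg.norm(d))
for c in ([269,153],[324,146]): print(c,ray(c,.03,"wrist",p0))
u=np.array([np.cos(np.radians(-27.4)),np.sin(np.radians(-27.4))])
for c in ([269,153],[324,146]): 
    q=ray(c,.03,"wrist",p0)[:2]-e[:2]; print("rel ear: along",q@u,"across",q@[-u[1],u[0]])
for n in ("top","side"):
    cams.snapshot(n)
    from bench import models
    for l,z in (("housing",b),("housing_top",b+.06)):
        print(n,l,[(d["point"],d["p"],ray(d["point"],z,n)) for d in models.pinpoint(n,l)[:1]])
E
```

```text
ear [0.52701005 0.04893418 0.0626    ] top [0.57281841 0.02514242 0.1206    ] -27.4462707320081 ctr from ear [0.57138222 0.02588835]
[269, 153] [0.50297322 0.0436073  0.03      ]
[324, 146] [0.51679274 0.06919451 0.03      ]
rel ear: along -0.018888833150183956 across -0.015791023538879078
rel ear: along -0.01839488502959972 across 0.013285434251431439
top housing []
top housing_top []
side housing [([333.2, 226.9], 0.8, array([0.57250283, 0.02166126, 0.0506    ]))]
side housing_top []
```

Request:
drive_tool:
  steps:
    - [1, -0.001, 0, -0.003, 0, 0, 0]
    - [1, 0, 0, -0.003, 0, 0, 0]
    - [1, 0, 0, -0.003, 0, 0, 0]
    - [1, 0, 0, -0.002, 0, 0, 0]
    - [1, 0, 0, -0.002, 0, 0, 0]
    - [1, 0, 0, 0, 0, 0, 0]
    - [1, 0, 0, 0, 0, 0, 0]

```text
time_s: 8.6
position: [0.5677, 0.0285, 0.06]
eef_rot: [-0.0, 0.304, 0.953, 0.0]
ft_force: [0.0, -0.1, -6.3]
opening: 0.0553
```

Request:
drive_tool:
  steps:
    - [1, 0, 0, -0.001, 0, 0, 0]
    - [1, 0, 0, -0.001, 0, 0, 0]
    - [1, 0, 0, -0.001, 0, 0, 0]
    - [1, 0, 0, 0, 0, 0, 0]

```text
time_s: 9.0
position: [0.5677, 0.0284, 0.0568]
eef_rot: [0.0, 0.305, 0.953, -0.0]
ft_force: [0.2, -1.0, -5.4]
opening: 0.0555
```

Request:
drive_tool:
  steps:
    - [1, 0, 0, -0.001, 0, 0, 0]
    - [1, 0, 0, -0.001, 0, 0, 0]
    - [1, 0, 0, -0.001, 0, 0, 0]
    - [1, 0, 0, 0, 0, 0, 0]

```text
time_s: 9.4
position: [0.5677, 0.0283, 0.0538]
eef_rot: [0.0, 0.305, 0.953, -0.0]
ft_force: [0.8, -1.3, -5.9]
opening: 0.0555
```

Request:
drive_tool:
  steps:
    - [1, 0, 0, -0.001, 0, 0, 0]
    - [1, 0, 0, -0.0005, 0, 0, 0]
    - [1, 0, 0, 0, 0, 0, 0]

```text
time_s: 9.7
position: [0.5679, 0.0283, 0.0533]
eef_rot: [0.0, 0.305, 0.953, 0.0]
ft_force: [-4.0, -1.9, 4.7]
opening: 0.0558
```

Contact came at base height about 30 mm, which is home. Releasing, then lifting clear.

Request:
drive_tool:
  steps:
    - [1, 0, 0, -0.0005, 0, 0, 0]
    - [-1, 0, 0, 0.0005, 0, 0, 0]
    - [-1, 0, 0, 0, 0, 0, 0]
    - [-1, 0, 0, 0, 0, 0, 0]
    - [-1, 0, 0, 0, 0, 0, 0]
    - [-1, 0, 0, 0, 0, 0, 0]

```text
time_s: 10.3
position: [0.5677, 0.0286, 0.0524]
eef_rot: [0.0, 0.304, 0.953, 0.0]
ft_force: [-0.4, -0.5, -0.3]
opening: 0.0839
```

Request:
drive_tool:
  steps:
    - [-1, 0, 0, 0.02, 0, 0, 0]
    - [-1, 0, 0, 0.03, 0, 0, 0]
    - [-1, 0, 0, 0.04, 0, 0, 0]
    - [-1, 0, 0, 0.04, 0, 0, 0]
    - [-1, 0.02, -0.01, 0.04, 0, 0, 0]
    - [-1, 0.03, -0.01, 0.02, 0, 0, 0]
    - [-1, 0.03, -0.01, 0, 0, 0, 0]
    - [-1, 0, 0, 0, 0, 0, 0]
    - [-1, 0, 0, 0, 0, 0, 0]

```text
time_s: 11.2
position: [0.6476, -0.0018, 0.2416]
eef_rot: [-0.001, 0.305, 0.952, -0.0]
ft_force: [-0.6, 0.4, -0.4]
opening: 0.0868
```

```bash
python3 - <<'E'
from look import *
ps,im=look("pics/w4.png",[("housing_top",.09),("housing",.03),("spigot_base",.03)])
im=cv2.convertScaleAbs(im,alpha=1.8); cv2.imwrite("pics/w4b.png",im)
cams.snapshot("side");cams.snapshot("top")
for n in ("top","side"):
    for l,z in (("housing",.03),("housing_top",.09),("cap",0)):
        print(n,l,[(d["point"],d["p"],ray(d["point"],z,n)) for d in models.pinpoint(n,l)[:1]])
print(sensors.read_state()["time_s"],sensors.read_state()["opening"])
E
```

```text
tcp [ 0.6476 -0.0018  0.2416] rot [-9.570e-01 -2.991e+00  1.000e-03] yaw of tool y 54.51 cam [0.583 0.044 0.404]
housing_top [(array([289.2, 119.2]), 0.68, array([0.5698, 0.025 ]))]
housing [(array([297.3, 120. ]), 0.6, array([0.5723, 0.0272]))]
spigot_base []
top housing []
top housing_top []
top cap [([448.6, 245.9], 0.81, array([ 0.53085515, -0.30024455,  0.        ]))]
side housing [([331.2, 230.4], 0.88, array([0.57341437, 0.03037208, 0.03      ]))]
side housing_top [([331.5, 213.6], 0.83, array([0.57301795, 0.02868968, 0.09      ]))]
side cap [([420.6, 345.1], 0.62, array([ 0.53411182, -0.31538367,  0.        ]))]
11.8 0.0870355470623489
```

View pics/w4b.png

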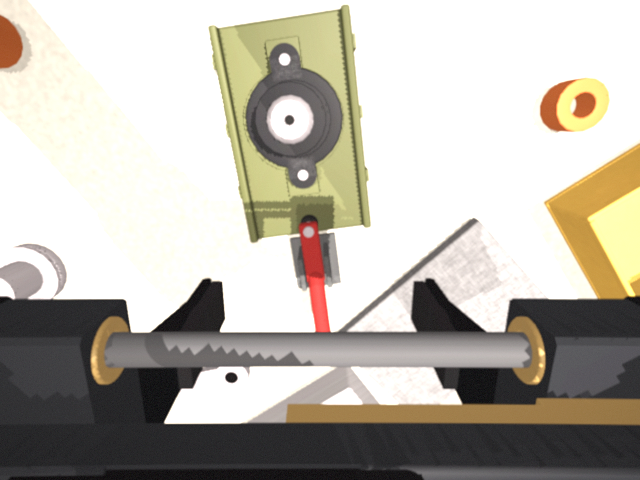

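The housing sits on the frame with ear holes at (285,60) and (303,175) and top mark at (290,120). I'll quantify that and check from low down.

```bash
python3 - <<'E'
from h import *
ps=(np.array([.6476,-.0018,.2416]),pose()[1])
a=ray([285,60],.042,"wrist",ps);b=ray([303,175],.042,"wrist",ps);c=ray([290,120],.1,"wrist",ps)
print((a+b)/2,np.linalg.norm(a-b),np.degrees(np.arctan2(*(b-a)[[1,0]])),c,sensors.read_state()["qpos"].round(2))
E
```

```text
[0.57145057 0.02559565 0.042     ] 0.09958255583278965 -27.18032766451213 [0.57126685 0.02576484 0.1       ] [-0.36  0.38  0.39  1.39 -0.15  1.4   0.99]
```

Request:
drive_tool:
  steps:
    - [-1, -0.008, -0.037, 0, 0, 0, 0]
    - [-1, -0.008, -0.037, 0, 0, 0, 0]
    - [-1, -0.009, -0.037, 0, 0, 0, 0]
    - [-1, -0.009, -0.037, 0, 0, 0, 0]
    - [-1, -0.009, -0.037, 0, 0, 0, 0]
    - [-1, -0.009, -0.037, 0, 0, 0, 0]
    - [-1, -0.009, -0.037, 0, 0, 0, 0]
    - [-1, -0.009, -0.037, 0, 0, 0, 0]
    - [-1, -0.008, -0.037, 0, 0, 0, 0]
    - [-1, 0, 0, 0, 0, 0, 0]
    - [-1, 0, 0, 0, 0, 0, 0]
    - [-1, 0, 0, 0, 0, 0, 0]

```text
time_s: 13.0
position: [0.5703, -0.3333, 0.2423]
eef_rot: [-0.0, 0.304, 0.953, 0.0]
ft_force: [0.2, 1.3, -0.2]
opening: 0.0869
```

```bash
python3 - <<'E'
from look import *
ps,im=look("pics/w5.png",[("cap",0)])
cv2.imwrite("pics/w5b.png",im); print(sensors.read_state()["qpos"].round(2))
E
```

```text
tcp [ 0.5703 -0.3333  0.2423] rot [-9.540e-01 -2.993e+00 -1.000e-03] yaw of tool y 54.63 cam [ 0.505 -0.288  0.405]
cap [(array([313.8, 152.8]), 0.86, array([ 0.5304, -0.3108])), (array([448.8, 284.9]), 0.7, array([ 0.7403, -0.2712]))]
[ 0.09  0.43  0.52  1.35 -0.21  1.41  1.56]
```

View pics/w5b.png

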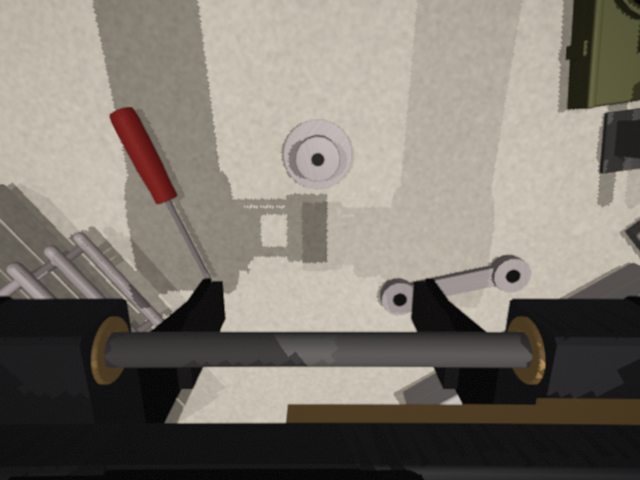

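The cap is at flange centre (317,154) with its top mark at (318,159), clear of the driver and the link.

```bash
python3 - <<'E'
from h import *
ps=(np.array([.5703,-.3333,.2423]),pose()[1])
print(ray([317.8,159.3],.06,"wrist",ps),ray([317.3,154],.018,"wrist",ps),pose()[0])
E
```

```text
[ 0.53325149 -0.3079064   0.06      ] [ 0.53220779 -0.30772717  0.018     ] [ 0.57043324 -0.33301211  0.24243247]
```

Request:
drive_tool:
  steps:
    - [-1, -0.0187, 0.0125, -0.01, 0, 0, 0]
    - [-1, -0.0187, 0.0125, -0.02, 0, 0, 0]
    - [-1, 0, 0, -0.035, 0, 0, 0]
    - [-1, 0, 0, -0.04, 0, 0, 0]
    - [-1, 0, 0, -0.04, 0, 0, 0]
    - [-1, 0, 0, -0.03, 0, 0, 0]
    - [-1, 0, 0, -0.025, 0, 0, 0]
    - [-1, 0, 0, -0.01, 0, 0, 0]
    - [-1, 0, 0, -0.009, 0, 0, 0]
    - [-1, 0, 0, 0, 0, 0, 0]

```text
time_s: 14.1
position: [0.5324, -0.3091, 0.0233]
eef_rot: [-0.0, 0.304, 0.953, 0.0]
ft_force: [0.7, 0.3, 0.8]
opening: 0.087
```

Request:
drive_tool:
  steps:
    - [1, 0, 0, 0, 0, 0, 0]
    - [1, 0, 0, 0, 0, 0, 0]
    - [1, 0, 0, 0, 0, 0, 0]
    - [1, 0, 0, 0, 0, 0, 0]
    - [1, 0, 0, 0, 0, 0, 0]
    - [1, 0, 0, 0, 0, 0, 0]
    - [1, 0, 0, 0, 0, 0, 0]
    - [1, 0, 0, 0, 0, 0, 0]
  squeeze: 30

```text
time_s: 14.9
position: [0.5325, -0.3093, 0.0235]
eef_rot: [0.0, 0.304, 0.953, 0.0]
ft_force: [0.6, 2.0, 0.7]
opening: 0.0391
```

Request:
drive_tool:
  steps:
    - [1, 0, 0, 0.01, 0, 0, 0]
    - [1, 0, 0, 0.03, 0, 0, 0]
    - [1, 0, 0, 0.04, 0, 0, 0]
    - [1, 0, 0, 0.04, 0, 0, 0]
    - [1, 0, 0, 0.04, 0, 0, 0]
    - [1, 0, 0, 0.03, 0, 0, 0]
    - [1, 0, 0, 0.01, 0, 0, 0]
    - [1, 0, 0, 0, 0, 0, 0]

```text
time_s: 15.7
position: [0.5325, -0.31, 0.2246]
eef_rot: [0.001, 0.305, 0.952, -0.0]
ft_force: [0.2, -0.2, -2.9]
opening: 0.0393
```

Request:
drive_tool:
  steps:
    - [1, 0.015, 0.034, 0, 0, 0, 0]
    - [1, 0.015, 0.034, 0, 0, 0, 0]
    - [1, 0.015, 0.034, 0, 0, 0, 0]
    - [1, 0.015, 0.035, 0, 0, 0, 0]
    - [1, 0.015, 0.035, 0, 0, 0, 0]
    - [1, 0.015, 0.035, 0, 0, 0, 0]
    - [1, 0.015, 0.035, 0, 0, 0, 0]
    - [1, 0.015, 0.035, 0, 0, 0, 0]
    - [1, 0, 0, 0, 0, 0, 0]
    - [1, 0, 0, 0, 0, 0, 0]
    - [1, 0, 0, 0, 0, 0, 0]

```text
time_s: 16.8
position: [0.6514, -0.0339, 0.222]
eef_rot: [-0.001, 0.305, 0.952, -0.001]
ft_force: [-0.7, -0.2, -2.6]
opening: 0.0392
```

```bash
python3 - <<'E'
from look import *
ps,im=look("pics/w6.png",[("housing_top",.09),("housing",.03),("cap",.2)])
im=cv2.convertScaleAbs(im,alpha=1.5); cv2.imwrite("pics/w6b.png",im)
print(sensors.read_state()["ft_force"].round(1))
E
```

```text
tcp [ 0.6514 -0.0339  0.222 ] rot [-9.58e-01 -2.99e+00  2.00e-03] yaw of tool y 54.46 cam [0.587 0.012 0.385]
housing_top [(array([319.6,  87.7]), 0.8, array([0.5698, 0.0246])), (array([321.4,  91.5]), 0.53, array([0.5726, 0.0242]))]
housing [(array([321.8,  91.7]), 0.77, array([0.5701, 0.027 ]))]
cap [(array([315.8, 278.8]), 0.7, array([ 0.6504, -0.0356]))]
[ 0.3 -1.1 -2. ]
```

View pics/w6b.png

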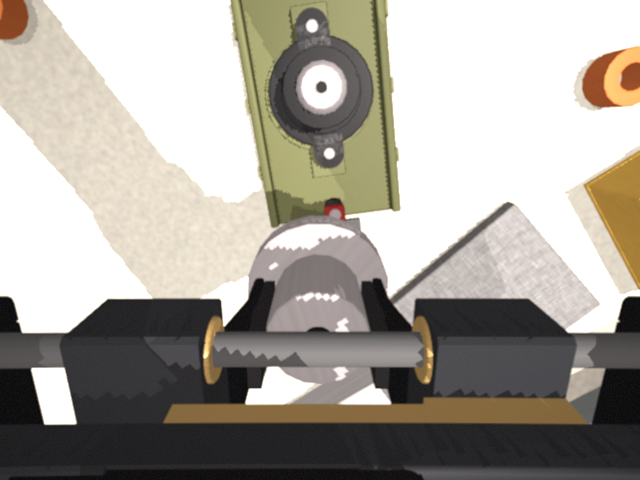

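The housing top mark is at (321,87). The held cap's flange silhouette spans columns 249 to 387, with its far edge at row 215. I'll fit the cap centre from these.

```bash
python3 - <<'E'
from h import *
from scipy.optimize import least_squares
ps=(np.array([.6514,-.0339,.222]),pose()[1]); base=.222-.0235
s=ray([321,87.2],.1,"wrist",ps);a=ray([312,26],.042,"wrist",ps);b=ray([329.5,153.5],.042,"wrist",ps)
print("spigot",s,"ears mid",(a+b)/2,"yaw",np.degrees(np.arctan2(*(b-a)[[1,0]])))
t=np.linspace(0,2*np.pi,721)
def f(c):
    P=np.vstack([proj(np.c_[c[0]+.034*np.cos(t),c[1]+.034*np.sin(t),0*t+base+z],"wrist",ps) for z in (0,.018)])
    return [P[:,0].min()-249,P[:,0].max()-387,P[:,1].min()-215]
so=least_squares(f,[.651,-.034],diff_step=1e-3); print("cap",so.x,so.fun, "delta",s[:2]-so.x, pose()[0])
E
```

```text
spigot [0.57094644 0.0252515  0.1       ] ears mid [0.5714417  0.02562794 0.042     ] yaw -27.05060308129869
cap [ 0.65148283 -0.034911  ] [-2.22215955  2.22147804  0.25410418] delta [-0.08053639  0.0601625 ] [ 0.65196626 -0.03364919  0.22333132]
```

Request:
drive_tool:
  steps:
    - [1, -0.02, 0.015, 0, 0, 0, 0]
    - [1, -0.02, 0.015, 0, 0, 0, 0]
    - [1, -0.02, 0.015, 0, 0, 0, 0]
    - [1, -0.02, 0.015, 0, 0, 0, 0]
    - [1, 0, 0, -0.03, 0, 0, 0]
    - [1, 0, 0, -0.03, 0, 0, 0]
    - [1, 0, 0, -0.02, 0, 0, 0]
    - [1, 0, 0, -0.013, 0, 0, 0]
    - [1, 0, 0, 0, 0, 0, 0]
    - [1, 0, 0, 0, 0, 0, 0]

```text
time_s: 18.0
position: [0.5728, 0.0272, 0.1313]
eef_rot: [0.0, 0.305, 0.952, 0.0]
ft_force: [-0.1, -0.7, -2.6]
opening: 0.0391
```

```bash
python3 - <<'E'
from look import *
ps,im=look("pics/w7.png",[("cap",.105)]); S=cams.snapshot("side")
for l,z in (("cap",.105),("housing",.03)): print(l,[(d["point"],d["p"],ray(d["point"],z,"side")) for d in models.pinpoint("side",l)[:1]])
s=cv2.convertScaleAbs(cv2.resize(S[150:280,270:400],(600,600),interpolation=cv2.INTER_CUBIC),alpha=1.5); cv2.imwrite("pics/s7.png",s)
E
```

```text
tcp [0.5728 0.0272 0.1313] rot [9.570e-01 2.991e+00 1.000e-03] yaw of tool y 54.52 cam [0.507 0.073 0.294]
cap [(array([315.6, 279.1]), 0.89, array([0.5735, 0.0243]))]
cap [([332.8, 208.9], 0.72, array([0.57567713, 0.02722443, 0.105     ]))]
housing [([333.2, 231.8], 0.85, array([0.57431891, 0.02383031, 0.03      ]))]
```

View pics/s7.png

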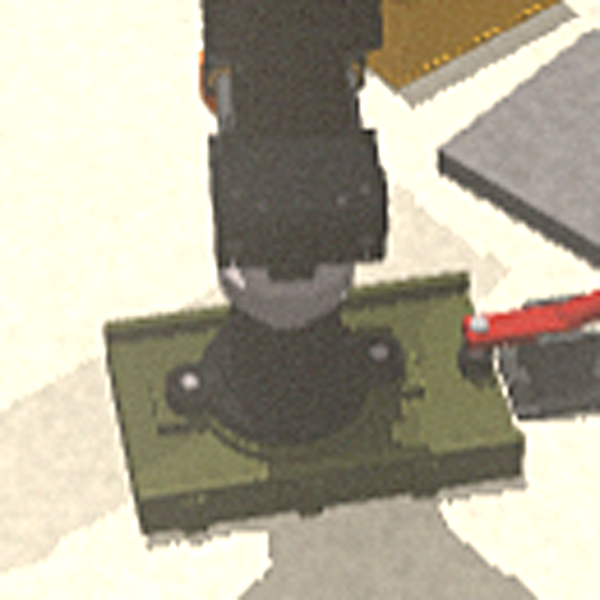

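Side view: the cap hovers centred over the housing, whose ears lie on their pads. Nudging x by -1 mm and lowering.

Request:
drive_tool:
  steps:
    - [1, -0.001, 0, -0.003, 0, 0, 0]
    - [1, 0, 0, -0.003, 0, 0, 0]
    - [1, 0, 0, -0.002, 0, 0, 0]
    - [1, 0, 0, -0.002, 0, 0, 0]
    - [1, 0, 0, -0.002, 0, 0, 0]
    - [1, 0, 0, 0, 0, 0, 0]
    - [1, 0, 0, 0, 0, 0, 0]

```text
time_s: 18.95
position: [0.5713, 0.0274, 0.1184]
eef_rot: [-0.0, 0.305, 0.953, 0.0]
ft_force: [-0.0, -0.6, -2.1]
opening: 0.0394
```

Request:
drive_tool:
  steps:
    - [1, 0, 0, -0.001, 0, 0, 0]
    - [1, 0, 0, -0.001, 0, 0, 0]
    - [1, 0, 0, 0, 0, 0, 0]

```text
time_s: 19.25
position: [0.5712, 0.0274, 0.1164]
eef_rot: [-0.0, 0.305, 0.953, -0.0]
ft_force: [-0.4, -0.3, -2.2]
opening: 0.0394
```

Request:
drive_tool:
  steps:
    - [1, 0, 0, -0.001, 0, 0, 0]
    - [1, 0, 0, -0.001, 0, 0, 0]
    - [1, 0, 0, 0, 0, 0, 0]

```text
time_s: 19.55
position: [0.5712, 0.0274, 0.1143]
eef_rot: [-0.0, 0.304, 0.953, -0.0]
ft_force: [0.1, 0.1, -2.7]
opening: 0.0393
```

Request:
drive_tool:
  steps:
    - [1, 0, 0, -0.0007, 0, 0, 0]
    - [1, 0, 0, -0.0006, 0, 0, 0]
    - [1, 0, 0, 0, 0, 0, 0]

```text
time_s: 19.85
position: [0.5713, 0.0273, 0.1135]
eef_rot: [0.0, 0.305, 0.952, 0.0]
ft_force: [-0.9, -1.1, 2.0]
opening: 0.0394
```

Contact came at the expected height (tcp 0.1135, base about 0.090). Pressing slightly, releasing and lifting.

Request:
drive_tool:
  steps:
    - [1, 0, 0, -0.0005, 0, 0, 0]
    - [1, 0, 0, 0, 0, 0, 0]
    - [-1, 0, 0, 0.0005, 0, 0, 0]
    - [-1, 0, 0, 0, 0, 0, 0]
    - [-1, 0, 0, 0, 0, 0, 0]
    - [-1, 0, 0, 0, 0, 0, 0]
    - [-1, 0, 0, 0, 0, 0, 0]
    - [-1, 0, 0, 0, 0, 0, 0]

```text
time_s: 20.65
position: [0.5713, 0.0275, 0.1131]
eef_rot: [-0.0, 0.304, 0.953, 0.0]
ft_force: [-0.3, 0.5, -0.5]
opening: 0.0795
```

Request:
drive_tool:
  steps:
    - [-1, 0, 0, 0.01, 0, 0, 0]
    - [-1, 0, 0, 0.03, 0, 0, 0]
    - [-1, 0, 0, 0.04, 0, 0, 0]
    - [-1, 0, 0, 0.04, 0, 0, 0]
    - [-1, 0.03, -0.02, 0.02, 0, 0, 0]
    - [-1, 0.03, -0.02, 0, 0, 0, 0]
    - [-1, 0.03, -0.02, 0, 0, 0, 0]
    - [-1, 0, 0, 0, 0, 0, 0]
    - [-1, 0, 0, 0, 0, 0, 0]

```text
time_s: 21.55
position: [0.6614, -0.0331, 0.2531]
eef_rot: [-0.0, 0.305, 0.952, -0.0]
ft_force: [0.3, 0.2, -0.3]
opening: 0.0868
```

```bash
python3 - <<'E'
from look import *
ps,im=look("pics/w8.png",[("cap",.09),("housing",.03)]); S=cams.snapshot("side")
s=cv2.resize(S[150:280,270:400],(480,480),interpolation=cv2.INTER_CUBIC)
o=np.hstack([s,im[:,130:450]]); cv2.imwrite("pics/f8.png",cv2.convertScaleAbs(o,alpha=1.4)); print(o.shape,sensors.read_state()["opening"])
E
```

```text
tcp [ 0.6614 -0.0331  0.2531] rot [-9.580e-01 -2.991e+00  1.000e-03] yaw of tool y 54.48 cam [0.596 0.012 0.416]
cap [(array([313.6,  79. ]), 0.98, array([0.5703, 0.0267]))]
housing []
(480, 800, 3) 0.08727326867007809
```

View pics/f8.png

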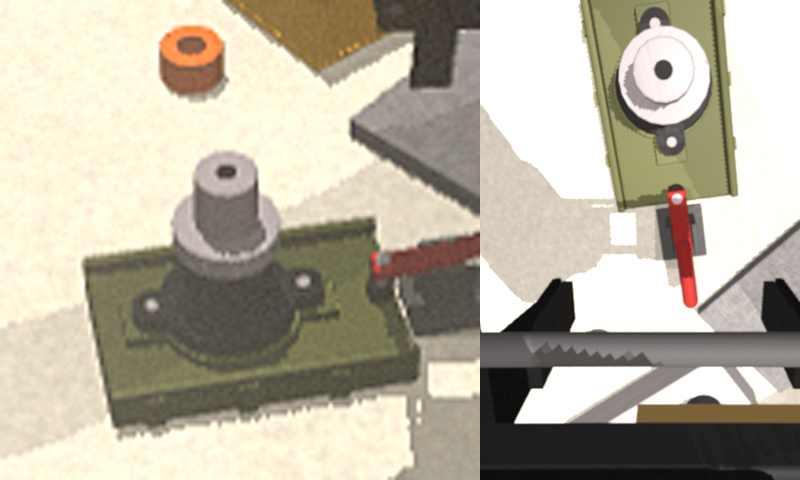

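The cap stands upright and flat on the housing, and the ears are on the pads (wrist ear holes at (305,23) and (321,143), cap mark at (313,70)). One last numeric check, then I hand in.

```bash
python3 - <<'E'
from h import *
ps=(np.array([.6614,-.0331,.2531]),pose()[1])
a=ray([305,23],.042,"wrist",ps);b=ray([321,143],.042,"wrist",ps)
print((a+b)/2,np.linalg.norm(a-b),np.degrees(np.arctan2(*(b-a)[[1,0]])),ray([313,70],.15,"wrist",ps))
print(r.job_done(),sensors.read_state()["time_s"])
E
```

```text
[0.57110776 0.02538077 0.042     ] 0.1016662375162073 -27.43170415702135 [0.57064455 0.02673554 0.15      ]
the job is handed in; nothing more can be done
the job is handed in; nothing more can be done
```

The job is handed in: the housing is on the frame spigot with its ears over the drilled pads, and the end cap is on top of it. The robot clock read about 21.6 s shortly before hand-in; no verdict was reported.

- **Lowering:** I lowered both parts slowly. Each first met resistance at its expected seated height, about 30 mm for the housing and 90 mm for the cap. Neither read more than about 10 N of contact force while being lowered.
- **Last check from the wrist camera:**
  - **Housing:** its ears lie at -27.4° against the frame's -27.4°, and its centre is within about 1 mm of the spigot.
  - **Cap:** its axis is about 1.4 mm from the housing's, which is within camera accuracy.
- **Final side view:** the cap looks flat on the housing and the gripper is clear. I never moved near the other things on the bench, but I did not measure their positions again at the end.
- **Readings that disagreed:** earlier housing yaw readings varied by about 0.4° (-27.05° to -27.4°). The networks' position estimates scattered by a few millimetres, and they missed the housing in the last wrist picture, where the cap covers it.

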